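Twist-lock a machine's battery pack into its charger

TASK

Take the battery pack off the sloping wire cradle and stand it upright on the black rubber mat, letting go of it there. Then take it again from above by its wing, put it into the charger's collar with its lugs in the two slots (the collar may be clamped up to about 23 degrees off square either way, so look or feel for them), push it down against the spring and turn it clockwise (seen from above) a quarter turn, so that it stays locked when let go. The charger stands loose on the bench: do not let it slide or swing round, and leave the two ink containers and the spare grip where they are.

Things in the scene. Friction and masses are not known exactly. Their poses are not given: they have to be found in the camera images.
- pack_body (a point): Battery pack (loose, 220 g give or take a fifth), 80 mm long; this point is on its axis, half-way up its round aluminium body (44 mm in diameter, 20 to 52 mm above the foot), 36 mm above the foot. Pack z runs from foot to wing. It starts leaning in the cradle, wing upwards and away from the robot, its axis 35 degrees above level and pack y level.
- pack_foot (a point): Centre of the pack's flat foot, axes of the pack. Above it a brass spigot 30 mm in diameter and 20 mm long (2 mm chamfer at the foot). Two steel lugs stick out of the spigot along pack +x and -x, to 21 mm from the axis, 8 mm wide, 0 to 6 mm above the foot.
- pack_wing (a point): Centre of the pack's flat white wing, on the axis, 66 mm above the foot, axes of the pack. The wing is 36 mm (pack x) by 24 mm (pack y) by 28 mm tall, 52 to 80 mm above the foot; it runs in line with the lugs. Grasp it from above across pack y.
- cradle: Fixed wire cradle: wooden base 130 (x) x 70 (y) x 12 mm, two 8 mm steel bars under the pack, 34 mm over all so that fingers pass outside them, sloping up along cradle +x at 35 degrees, a steel plate under the pack's foot. Origin under the centre of the base; the pack's foot starts 35 mm to its -x, 46 mm up; the pack's axis lies in its x-z plane.
- mat: Fixed black rubber mat, 150 x 150 x 3 mm. Origin at the centre of its underside (on the bench), so its top is 3 mm above the origin.
- charger: White free-standing charger, loose, about 700 g: base 130 x 130 x 25 mm with a round collar 68 mm in diameter, clamped on its middle. Origin at the centre of the underside. To lock: enter with the lugs in the collar's slots, press down, turn 90 degrees clockwise seen from above (anticlockwise is blocked) until the lugs meet a stop (about 6 degrees of play), let rise.
- collar (a point): Centre of the collar's top, 50 mm above the charger's underside; axes of the charger, not of the collar. The hole is 34 mm in diameter, with two opposite entry slots 12 mm wide, seen from above, along charger y but turned up to 0.4 rad either way (differs each time, not reported). Off the slots the lugs rest on the collar top. A brass sprung plate lies 6 mm down.
- charger_edge (a point): Middle of the charger's front edge, 65 mm from its axis along charger -x, 25 mm up; shows whether the charger slides or swings.
- plunger (a joint): How far the sprung plate is pressed down, m (0.75 N per mm). 0: free, pack's foot 44 mm above the bench. 0.0125 or more: lugs clear the lip and can turn. 0.014: fully down, the pack's 44 mm body bears on the collar top, foot at 30 mm. 0.010: locked, foot at 34 mm, the spring having lifted the lugs into their notches (2.5 mm deep) when the push ends.
- ink_a: Bystander: slim ink bottle, 34 mm in diameter, 100 mm tall, loose. Origin at its foot.
- ink_b: Bystander: black ink jar, 44 mm in diameter, 85 mm tall, loose. Origin at its foot.
- spare_grip: Bystander: plain round steel grip, 28 mm in diameter, 64 mm tall, standing loose. Origin at its foot.
Mind the look-alikes: they are no part of the job. Of the things that look like the mat, take the one that is farthest from the robot's base at the start.

How it is judged (in metres and radians):
On the way:
1. the pack stands upright on the mat, let go (angle between pack_foot's own z axis and vertical below 0.08 rad and height (world z) of pack_foot between 0.001 and 0.006 m and horizontal distance between pack_foot and mat below 0.075 m and contact force between the fingers and pack below 0.1 N and linear speed of pack below 0.02 m/s), for 0.2 s.
At the end, for the whole second after the job is handed in: The pack is locked in the charger: foot 32.2 to 35.5 mm above the charger's underside, within 4 mm of the collar's axis, which only locked lugs allow, z axes within 0.08 rad; the charger flat on the bench (tilt under 0.03 rad, underside below 3 mm); at rest (z of pack_foot in the frame of charger between 0.0322 and 0.0355 m and horizontal distance between pack_foot and charger below 0.004 m and angle between the z axis of pack_foot and the z axis of charger, either way round below 0.08 rad and angle between charger's own z axis and vertical below 0.03 rad and height (world z) of charger below 0.003 m and linear speed of pack below 0.02 m/s); the robot touches nothing.
It fails at once if the charger slid or swung round (its front edge or its centre moved more than 25 mm) (distance of any of charger_edge, collar from where it was at the start of the episode above 0.025 m).
It fails at once if a bystander was moved more than 25 mm or knocked over (distance of any of ink_a, ink_b, spare_grip from where it was at the start of the episode above 0.025 m or angle between any of ink_a, ink_b, spare_grip's own z axis and vertical above 0.5 rad).
It also fails if it takes over 72 s, if anything falls off the work surface, if the arm or the gripper's body presses on something with over 40 N, if the wrist force passes 120 N, or if a joint passes its speed limit or range.

ROBOT

A 6-joint arm with a two-finger parallel gripper is mounted at the origin on the work surface. World frame = base frame: x ahead of the robot, y to its left, z up, the work surface at z = 0. Lengths are in mm, angles in rad, forces in N, time in s.
With the tool pointing down it reaches from about 275 to 1000 mm from the base axis. Payload 8.4 kg.
Tool frame: the origin (TCP) lies on the centre line of the jaws, within the pads' length; the fingertips stand r.tip_reach ahead of it and the grasp point (between the pads) is the TCP (r.tip_reach is the distance from the TCP to the fingertips, in mm); x points along the fingers, z is the direction in which the jaws open and shut, and the axes are right-handed (so a half turn about x gives the same grasp; the last joint's range is limited). The gripper opens to 85 mm and grips with 20 to 120 N. Pads are 22 mm wide; open, the fingers measure 114 mm over their backs; the gripper's body (76 mm by 85 mm) begins 54 mm behind the grasp point. The pads swing forward as they close: fully open they stand 13 mm farther back than shut.
Start: joints at [1.345, 0.353, 1.633, -0, 1.155, -0.002], TCP at [138.709, 609.416, 250.281] pointing down, gripper open.
Joint ranges: [-2.63, 2.63], [-0.92, 2.1], [0.06, 2.66], [-1.3, 4.44], [0, 2.69], [-3.02, 3.02]. Speed limits (rad/s): [2.22, 2.22, 2.79, 3.14, 3.14, 3.14].

INTERFACE

Orientations are given as a rotation vector (axis times angle).
In Python, from station import read_state, vision, r gives the robot as it stands.
- The arm moves only by the shell command python3 -m crank 'ROWS' [FORCE]. ROWS is JSON, a list of rows, each a list of 7 numbers: the opening, from 0 (shut) to 1 (fully open), then the shift along the tool's x, y, z in m, then the turn, a rotation vector about the tool's x, y, z in rad. In form: [[claw, x, y, z, wx, wy, wz], ...]. A call has 1 to 12 rows; each row is the pose to reach, as a shift and turn from the pose measured when the call began, along the tool's axes at that moment; what a row does not reach only later rows make up. A row lasts 1/8 s, in which the tool goes at most 62.5 mm and 10.7 degrees, less where a joint would pass 70% of its speed; a pose out of reach is approached as far as the arm can. A call with a gripper value outside its range is refused whole. The fingers move at their own pace and stop on an object; FORCE is the grip in N (left out, the last holds). Time passes only in rows, so rows that repeat a pose let the fingers close. It gives the time, the measured TCP pose, the force and the opening at its end, in the units of the state.
- read_state(): the state, without advancing time (a new reading comes with each control period).
- vision.camera(name): name is "scene" or "top" or "wrist"; returns a dict with "pixels" (420x560x3 uint8, red, green, blue), "range_z" (420x560 float32, mm along the optical axis (not along the pixel's ray), 0 where there is no reading), "vertical_fov" (degrees; the focal length in pixels is half the picture's height over the tangent of half this angle, whatever the lens; pixels are square), "cx", "cy" (the principal point, pixels), "R" (3x3) and "t" (3): a world point X has camera coordinates R X + t. Camera axes: x right, y down, z forward; pixel columns grow to the right and rows downward; lengths in mm; the calibration is good to about 2 mm. A picture is of the moment at which its call begins.
- r.job_done(): hands the job in, once; it reports no verdict.
The state is a dict: "t": time; "joint_pos": joint angles; "qd": joint speeds; "joint_efforts": joint torques, N m; "position": TCP position; "orientation": TCP orientation; "force": force on the tool from outside, world axes, zero at the start; "moment": the same for the moment, N m; "width": finger opening in mm.
Only numpy, scipy, OpenCV 4.12 (cv2) and the standard library are available. Lean on these libraries where they do the work, as an engineer would, in place of code of your own. Each camera call takes 0.05 s, during which the arm holds its last target. There are 200 camera calls.

## Working session

There is one attempt and no reset: what is moved stays moved. The work goes in short steps, Python scripts to look and compute and a shell command to move; the robot and the scene stay as the last step left them, time stands still between calls to the robot, and variables do not carry over. Pictures are saved under pics/ and viewed, about 8 in all and at most 12, crops included, and the job is handed in when it is done.

```bash
ls; mkdir -p pics; cat > h.py <<'E'
import numpy as np, cv2
from scipy.spatial.transform import Rotation as Rn
from station import read_state, vision, r
def cam(n):
    c=vision.camera(n); c={k:(np.array(v) if k in('R','t','pixels','range_z') else v) for k,v in c.items()}
    c['f']=c['pixels'].shape[0]/2/np.tan(np.radians(c['vertical_fov'])/2); return c
def save(c,name,crop=None,s=1):
    im=c['pixels'][:,:,::-1]
    if crop: u0,v0,u1,v1=crop; im=im[v0:v1,u0:u1]
    cv2.imwrite('pics/'+name,cv2.resize(im,None,fx=s,fy=s,interpolation=cv2.INTER_CUBIC))
def cloud(c):
    h,w=c['range_z'].shape; u,v=np.meshgrid(np.arange(w),np.arange(h)); z=c['range_z']
    P=np.stack([(u-c['cx'])/c['f']*z,(v-c['cy'])/c['f']*z,z],-1)
    return (P-c['t'])@c['R']
def ray(c,u,v,h):
    d=np.array([(u-c['cx'])/c['f'],(v-c['cy'])/c['f'],1])@c['R']; o=-c['R'].T@c['t']
    return o+d*(h-o[2])/d[2]
def proj(c,X):
    p=c['R']@np.array(X)+c['t']; return p[:2]/p[2]*c['f']+[c['cx'],c['cy']]
def rel(target, Rt=None):
    """shift and turn in tool axes from current pose to target (mm, 3x3)"""
    s=read_state(); R0=Rn.from_rotvec(s['orientation']); d=R0.inv().apply(np.array(target)-s['position'])/1000
    w=(R0.inv()*Rn.from_matrix(Rt)).as_rotvec() if Rt is not None else np.zeros(3)
    return np.round(d,4),np.round(w,4)
E
python3 - <<'E'
from h import *
s=read_state(); print(s, r.tip_reach); print(Rn.from_rotvec(s['orientation']).as_matrix().round(3))
a=cam('scene');b=cam('top')
np.savez('c0.npz',**{k+n:c[k] for n,c in(('s',a),('t',b)) for k in c})
cv2.imwrite('pics/a.png',np.vstack([a['pixels'],b['pixels']])[:,:,::-1][::1])
im=np.hstack([a['pixels'],b['pixels']])[:,:,::-1]
save(a,'a.png');save(b,'b.png')
E
```

```text
pics
{'t': 0.0, 'joint_pos': array([ 1.34458553e+00,  3.53656182e-01,  1.63419525e+00,  7.83823792e-06,
        1.15519953e+00, -2.40062481e-03]), 'qd': array([ 1.14723529e-03, -1.19695181e-03, -5.15506048e-05,  6.33870532e-04,
        1.63023984e-03, -7.40854717e-04]), 'joint_efforts': array([-1.01208982e-03, -6.05244470e+01, -3.42072415e+01, -1.71029160e-04,
        9.42610495e-03, -4.35487635e-06]), 'position': array([138.60575754, 608.93931751, 249.53050354]), 'orientation': array([-1.04368494,  1.30796729,  1.042178  ]), 'force': array([ 0.80960101, -1.30248306,  0.39447169]), 'moment': array([0.01785398, 0.01866177, 0.01098867]), 'width': 85.27912300770113} 19.0
[[-0.    -0.975  0.222]
 [-0.001  0.222  0.975]
 [-1.     0.    -0.001]]
```

View pics/b.png

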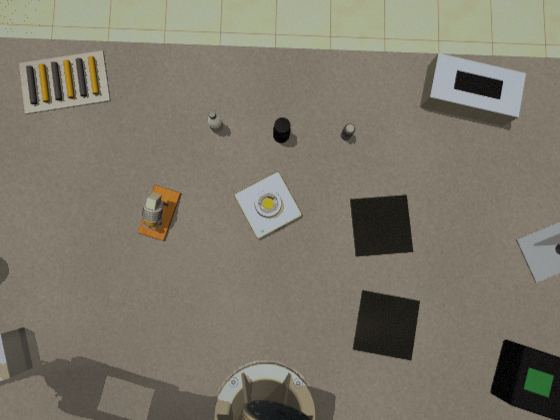

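View pics/a.png

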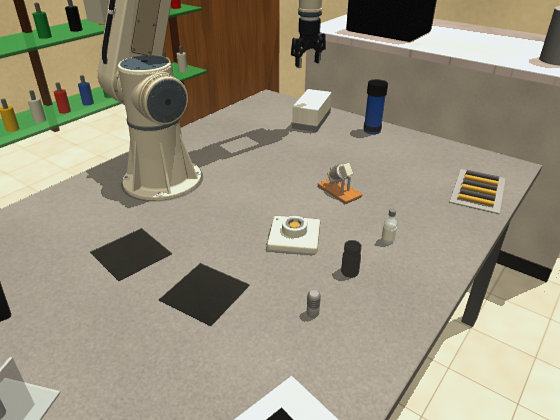

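The top view shows the following.
- **Pack:** in the orange cradle at (152,210).
- **Charger:** (268,205).
- **Look-alikes for the pack:** ink bottle (215,122), ink jar (282,130) and spare grip (348,130).
- **Mats:** (381,225) and (387,325). The first is farther from the base, so I'll use it.

Next I'll measure these and check the choice in one crop.

```bash
python3 - <<'E'
from h import *
z=np.load('c0.npz'); b={k[:-1]:z[k] for k in z.files if k[-1]=='t'}
P=cloud(b); im=b['pixels']; hsv=cv2.cvtColor(im,cv2.COLOR_RGB2HSV)
def obj(name,mask,h,box):
    m=np.zeros(mask.shape,np.uint8); u0,v0,u1,v1=box; m[v0:v1,u0:u1]=mask[v0:v1,u0:u1]
    n,l,st,ce=cv2.connectedComponentsWithStats(m); i=1+st[1:,4].argmax()
    cs,_=cv2.findContours((l==i).astype(np.uint8),cv2.RETR_EXTERNAL,cv2.CHAIN_APPROX_NONE)
    W=np.array([ray(b,*p,h)[:2] for p in cs[0][:,0]],np.float32); R=cv2.minAreaRect(W)
    print(name,np.round(R[0],1),np.round(R[1],1),round(R[2],1),'cloud z med',np.median(P[l==i][:,2]).round(1))
dark=hsv[...,2]<45
obj('matfar',dark,3,(340,185,425,265)); obj('matnear',dark,3,(340,280,430,370))
white=(hsv[...,2]>150)&(hsv[...,1]<60)
obj('chargerbase',white,25,(225,165,310,245))
obj('cradle',(hsv[...,1]>150)&(hsv[...,2]>100),12,(130,175,190,245))
for n,(u0,v0,u1,v1) in dict(inka=(203,105,228,138),inkb=(268,112,296,148),spare=(338,118,360,145),pack=(135,180,185,245),charger=(230,170,305,240)).items():
    Q=P[v0:v1,u0:u1].reshape(-1,3); Q=Q[Q[:,2]>15]; print(n,Q[:,:2].mean(0).round(),Q.max(0).round(),Q.min(0).round())
Q=P[170:240,230:305].reshape(-1,3); 
Q=Q[(Q[:,2]>46)]; R=cv2.minEnclosingCircle(Q[:,:2].astype(np.float32)); print('collar',R,len(Q),np.median(Q[:,2]))
Q=P[180:245,130:190].reshape(-1,3); Q=Q[(Q[:,2]>25)]; print('pack xy top',Q[Q[:,2]>85].mean(0),len(Q))
save(b,'crop.png',(130,100,310,245),4)
E
```

```text
matfar [ 471.8 -288.4] [147.  147.6] 5.8 cloud z med 3.7
matnear [ 220.  -300.3] [147.9 147.2] 80.9 cloud z med 3.4
chargerbase [516.1   7.5] [127.2 126.6] 29.6 cloud z med 26.2
cradle [489.7 282.6] [ 68.  127.5] 73.7 cloud z med 12.8
inka [714. 143.] [ 735.  162. 1056.] [373.   7.  17.]
inkb [694. -21.] [ 724.    7. 1056.] [373. -43.  15.]
spare [ 703. -189.] [ 723.    7. 1056.] [ 373. -205.   15.]
pack [486. 275.] [ 557.  326. 1056.] [373.   7.  15.]
charger [513.   7.] [ 600.   93. 1056.] [373. -78.  15.]
collar ((460.22552490234375, 4.81591796875), 87.6218490600586) 403 50.72688261449974
pack xy top [493.93387722 269.39980388 129.34228121] 629
```

View pics/crop.png

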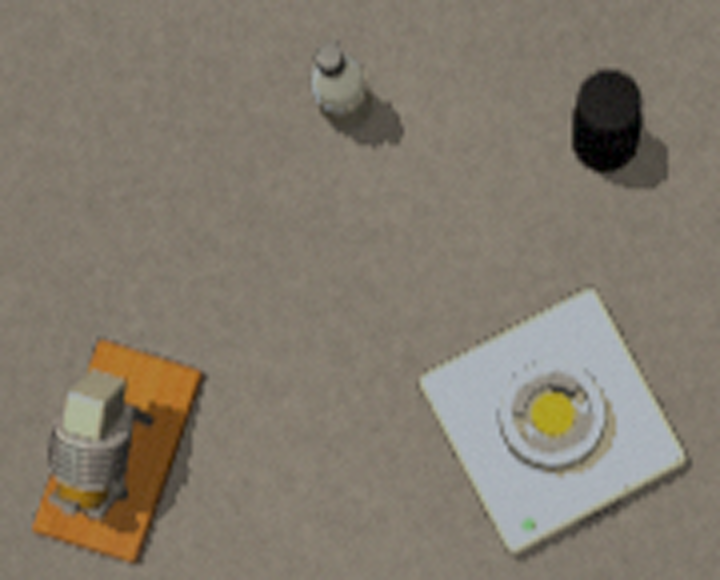

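The crop confirms the pack: white wing at (95,405), ribbed body at (90,455) and brass spigot at (80,495). It lies in the orange cradle, and the sizes (128x68 cradle, 127 square charger, 147 square mats) match the description. The next step is to move above the pack and look once from close by.

```bash
cat >> h.py <<'E'
def down(psi,tilt=0):
    """tool down with jaws' z at yaw psi+90 (deg); tilt leans the tool forward along psi"""
    p=np.radians(psi); z=np.array([-np.sin(p),np.cos(p),0]); x=np.array([0,0,-1.]); y=np.cross(z,x)
    return (Rn.from_matrix(np.array([x,y,z]).T)*Rn.from_rotvec([0,0,-np.radians(tilt)])).as_matrix()
E
python3 - <<'E'
from h import *
print(rel([480,284,220],down(-16.3)))
E
```

```text
(array([ 0.0299, -0.405 , -0.2411]), array([ 0.0607, -0.0012,  0.    ]))
```

```bash
python3 -m crank '[[1,0.004,-0.05,-0.03,0.01,0,0],[1,0.008,-0.1,-0.06,0.02,0,0],[1,0.012,-0.15,-0.09,0.03,0,0],[1,0.016,-0.2,-0.12,0.04,0,0],[1,0.02,-0.25,-0.15,0.05,0,0],[1,0.024,-0.3,-0.18,0.06,0,0],[1,0.027,-0.35,-0.21,0.06,0,0],[1,0.03,-0.39,-0.235,0.06,0,0],[1,0.03,-0.405,-0.241,0.061,0,0],[1,0.03,-0.405,-0.241,0.061,0,0]]' 60
python3 - <<'E'
from h import *
c=cam('wrist'); s=read_state(); print(s['position'],s['orientation'])
P=cloud(c); save(c,'w1.png')
print(proj(c,[456,292,46]),proj(c,[484,284,67]),proj(c,[508,277,84]))
hsv=cv2.cvtColor(c['pixels'],cv2.COLOR_RGB2HSV); ok=c['range_z']>0
m=ok&(hsv[...,1]>150)&(P[...,2]<25)&(P[...,2]>2)
print('cradle',cv2.minAreaRect(P[m][:,:2].astype(np.float32)),m.sum())
Q=P[ok&(P[...,2]>35)&(P[...,2]<150)&(abs(P[...,0]-490)<80)&(abs(P[...,1]-284)<50)]
ax=np.array([.960,-.281]); lat=np.array([.281,.960]); d=Q[:,:2]-[489.7,282.6]
s_=d@ax; l=d@lat
for a in range(-60,70,8):
    k=(s_>=a)&(s_<a+8)
    if k.sum()>20: print(a,k.sum(),'lat',np.percentile(l[k],[2,50,98]).round(1),'zmax',np.percentile(Q[k,2],98).round(1))
E
```

```text
t: 1.35
position: [480.3, 283.9, 219.7]
orientation: [-0.996, 1.333, 0.995]
force: [-0.5, 0.1, 0.6]
width: 85.6
[479.60267049 284.50808307 219.76583187] [-0.99680513  1.33228416  0.99640608]
[280.22008154 165.29243669] [280.45989782 201.5908129 ] [280.5220186  234.41449429]
cradle ((632.3302001953125, 365.2425231933594), (467.78955078125, 137.01150512695312), 29.910173416137695) 3893
-52 44 lat [-8.4 -0.2 14. ] zmax 67.1
-44 350 lat [-16.5  -0.6  15.8] zmax 67.2
-36 426 lat [-15.8  -0.7  15.4] zmax 78.9
-28 469 lat [-19.2  -0.7  18.8] zmax 83.7
-20 527 lat [-20.2   0.2  20.7] zmax 89.3
-12 522 lat [-21.   -0.7  20.5] zmax 93.8
-4 448 lat [-20.9   0.1  20.3] zmax 96.5
4 406 lat [-19.7   0.1  19.9] zmax 102.4
12 352 lat [-15.5   0.1  15.4] zmax 106.8
20 138 lat [-16.9  -0.7  16.4] zmax 105.7
28 53 lat [-11.1   0.2  10.8] zmax 93.2
36 23 lat [-9.4  0.2 10.3] zmax 83.6
```

View pics/w1.png

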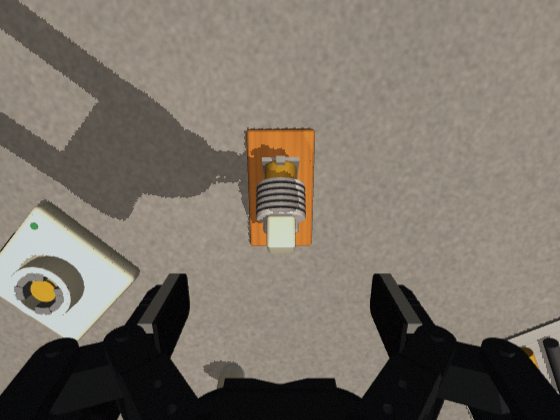

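The pack is where predicted: spigot (280,165), body (280,200), wing (280,232), with lateral error under 1 mm. I'll take it by the body, with the tool leaned 15° towards the robot.

```bash
python3 - <<'E'
from h import *
print(rel([484.4-10,284.1+3,107],down(-16.3,-15)));print(rel([484.4,284.1,66.6],down(-16.3,-15)))
E
```

```text
(array([0.1128, 0.0056, 0.0012]), array([-0.0011, -0.0012,  0.2611]))
(array([ 0.1532, -0.0048,  0.0012]), array([-0.0011, -0.0012,  0.2611]))
```

```bash
python3 -m crank '[[1,0.03,-0.008,0.001,0,0,0.13],[1,0.07,-0.016,0.001,0,0,0.26],[1,0.11,-0.016,0.001,0,0,0.261],[1,0.13,-0.011,0.001,0,0,0.261],[1,0.153,-0.005,0.001,0,0,0.261],[1,0.153,-0.005,0.001,0,0,0.261],[0,0.153,-0.005,0.001,0,0,0.261],[0,0.153,-0.005,0.001,0,0,0.261],[0,0.153,-0.005,0.001,0,0,0.261],[0,0.153,-0.005,0.001,0,0,0.261],[0,0.153,-0.005,0.001,0,0,0.261]]' 60
python3 -c "
from h import *
s=read_state();print(s['position'],s['force'],s['width']);M=Rn.from_rotvec(s['orientation']).as_matrix();print(M.round(3))
print(rel([494,281,190],down(-16.3,-15)))
print(rel([494,281,220],down(-16.3,40)))"
```

```text
t: 2.78
position: [484.9, 283.5, 68.1]
orientation: [-0.837, 1.488, 1.191]
force: [-0.7, -4.2, 8.1]
width: 42.5
[484.93630086 283.51952259  68.12496094] [-0.6591563  -4.18875916  8.08836283] 42.54141237160272
[[-0.248 -0.927  0.281]
 [ 0.072  0.272  0.96 ]
 [-0.966  0.258 -0.001]]
(array([-0.1202,  0.0224, -0.    ]), array([-0.001 , -0.0009,  0.0008]))
(array([-0.1492,  0.0301, -0.    ]), array([-5.000e-04, -1.400e-03, -9.591e-01]))
```

```bash
python3 -m crank '[[0,-0.01,0.003,0,0,0,0],[0,-0.04,0.01,0,0,0,0],[0,-0.08,0.016,0,0,0,0],[0,-0.12,0.022,0,0,0,0],[0,-0.13,0.025,0,0,0,-0.16],[0,-0.149,0.03,0,0,0,-0.32],[0,-0.149,0.03,0,0,0,-0.48],[0,-0.149,0.03,0,0,0,-0.64],[0,-0.149,0.03,0,0,0,-0.8],[0,-0.149,0.03,0,0,0,-0.95],[0,-0.149,0.03,0,0,0,-0.96],[0,-0.149,0.03,0,0,0,-0.96]]'
python3 - <<'E'
from h import *
s=read_state();print(s['position'],s['force'],s['moment'],s['width'],s['joint_pos'])
a=cam('scene'); c=np.vstack([a['pixels']])
w=cam('wrist')
sc=proj(a,s['position']).astype(int); print(sc)
A=cv2.resize(a['pixels'][max(0,sc[1]-70):sc[1]+70,sc[0]-80:sc[0]+80],(480,420)); 
cv2.imwrite('pics/l.png',np.hstack([A,w['pixels'][:,120:440]])[:,:,::-1])
# target above mat, yaw options
for psi in (-31,-78,0): print(psi,rel([471.8,-288.4,150],down(psi,40)))
E
```

```text
t: 4.28
position: [493.5, 281.3, 220.0]
orientation: [-1.332, 0.869, 0.46]
force: [1.1, 0.7, -1.4]
width: 42.9
[493.47180275 281.30267388 220.045287  ] [ 1.05920107  0.70896718 -1.3700753 ] [0.15731926 0.50966978 0.00971803] 42.93039406357116 [ 0.8550517   0.22635385  2.09442459 -0.99758685  0.76984281  0.29738322]
[346 125]
-31 (array([ 0.1434, -0.0611, -0.5528]), array([0.1956, 0.164 , 0.0005]))
-78 (array([ 0.1434, -0.0611, -0.5528]), array([8.239e-01, 6.915e-01, 6.000e-04]))
0 (array([ 0.1434, -0.0611, -0.5528]), array([-0.2188, -0.1839,  0.0005]))
```

View pics/l.png

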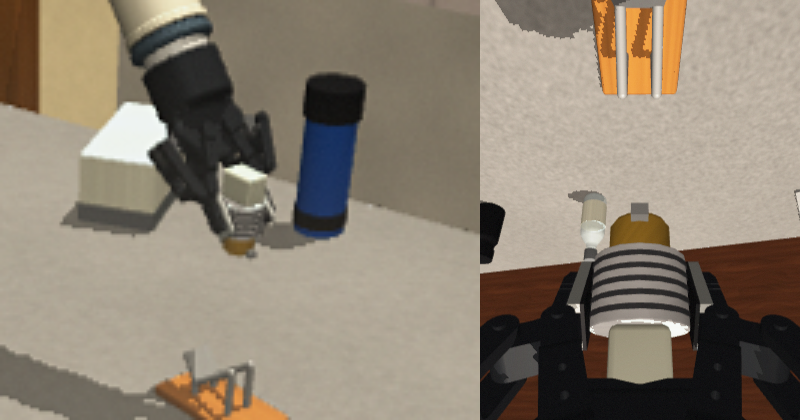

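The pack is held by its body and looks roughly upright (wing (243,180), foot (240,245) in the left crop). I'll measure its lean from the wrist depth along the facing line of the body.

```bash
python3 - <<'E'
from h import *
w=cam('wrist'); P=cloud(w); s=read_state(); M=Rn.from_rotvec(s['orientation']).as_matrix()
p=np.radians(-16.3); f=np.array([np.cos(p),np.sin(p)])
print('tool tilt',np.degrees(np.arcsin(M[2,0])))
for v in range(190,400,8):
    Q=P[v,278:283].mean(0); print(v,(f@(Q[:2]-s['position'][:2])).round(1),(Q[2]-s['position'][2]).round(1),w['range_z'][v,280].round())
E
```

```text
tool tilt -49.96281404879453
190 236.6 -220.0 461.0
198 257.7 -220.0 478.0
206 -20.9 -34.6 145.0
214 -20.5 -30.7 144.0
222 -14.5 -29.8 147.0
230 -14.5 -25.7 146.0
238 -14.5 -21.7 144.0
246 -21.3 -14.7 134.0
254 -21.4 -11.0 132.0
262 -22.1 -7.2 130.0
270 -21.5 -4.1 129.0
278 -21.6 -0.7 125.0
286 -22.1 2.7 124.0
294 -21.6 5.7 124.0
302 -21.7 8.8 123.0
310 -22.1 11.9 119.0
318 -21.3 14.6 118.0
326 -17.1 16.6 121.0
334 -17.9 19.7 120.0
342 -17.9 22.4 118.0
350 -17.4 25.1 118.0
358 -17.3 27.8 116.0
366 -17.6 30.4 114.0
374 -17.6 32.9 113.0
382 -18.1 35.5 112.0
390 -46.4 38.6 86.0
398 -48.5 40.5 82.0
```

Upright to within about 1°, and the foot is 36 mm below the TCP, as it should be. Next I carry it to the mat.

```bash
python3 - <<'E'
from h import *
print(rel([471.8,-288.4,80],down(-31,40)))
E

```

```text
(array([ 0.197 , -0.0161, -0.5527]), array([0.1952, 0.1639, 0.0006]))
```

```bash
python3 -m crank '[[0,0.018,-0.001,-0.05,0.018,0.015,0],[0,0.036,-0.003,-0.1,0.036,0.03,0],[0,0.053,-0.004,-0.15,0.053,0.045,0],[0,0.071,-0.006,-0.2,0.071,0.06,0],[0,0.089,-0.007,-0.25,0.089,0.075,0],[0,0.107,-0.009,-0.3,0.107,0.09,0],[0,0.125,-0.01,-0.35,0.125,0.105,0],[0,0.143,-0.012,-0.4,0.142,0.12,0],[0,0.16,-0.013,-0.45,0.16,0.134,0],[0,0.178,-0.015,-0.5,0.178,0.149,0],[0,0.192,-0.016,-0.54,0.192,0.161,0],[0,0.197,-0.016,-0.553,0.195,0.164,0]]'
python3 -m crank '[[0,0,0,0,0,0,0],[0,0,0,0,0,0,0]]'
python3 - <<'E'
from h import *
s=read_state();print(s['position'],s['force'],s['width'])
print(rel([471.8,-288.4,42],down(-31,40)),rel([471.8,-288.4,38],down(-31,40)))
w=cam('wrist'); P=cloud(w); p=np.radians(-31); f=np.array([np.cos(p),np.sin(p)])
for v in range(206,390,12):
    Q=P[v,278:283].mean(0); print(v,(f@(Q[:2]-s['position'][:2])).round(1),(Q[2]-s['position'][2]).round(1))
E
```

```text
t: 5.92
position: [482.7, -288.9, 149.5]
orientation: [-1.161, 1.069, 0.315]
force: [0.6, 1.0, -1.9]
width: 42.2
t: 6.18
position: [482.6, -289.3, 149.8]
orientation: [-1.161, 1.07, 0.314]
force: [0.7, -0.0, -1.3]
width: 42.5
[ 482.573169   -289.3354483   149.79776446] [ 0.73016563 -0.04871516 -1.33771742] 42.490022980966806
(array([ 0.0817,  0.071 , -0.0049]), array([-0.0035, -0.0015, -0.072 ])) (array([ 0.0849,  0.0734, -0.0049]), array([-0.0035, -0.0015, -0.072 ]))
206 -23.0 -33.2
218 -18.3 -29.8
230 -16.2 -24.6
242 -22.1 -15.1
254 -22.2 -9.4
266 -22.1 -4.0
278 -21.8 1.0
290 -21.1 5.7
302 -21.4 10.5
314 -20.0 14.6
326 -15.5 17.8
338 -16.2 22.3
350 -16.2 26.5
362 -16.0 30.4
374 -15.2 34.2
386 -41.3 40.8
```

```bash
python3 - <<'E'
from h import *
print(read_state()['joint_pos'])
E
python3 -m crank '[[0,0.02,0.017,-0.001,0,0,-0.02],[0,0.04,0.035,-0.003,0,0,-0.04],[0,0.04,0.035,-0.003,0,0,-0.04]]'
python3 - <<'E'
from h import *
print(read_state()['joint_pos'])
E
```

```text
[-5.41459135e-01  2.31635142e-01  2.28369939e+00 -1.29409066e+00
  3.90686111e-04 -2.74309007e-01]
t: 6.6
position: [486.5, -293.1, 133.5]
orientation: [-1.15, 1.086, 0.333]
force: [0.5, 0.6, -1.6]
width: 42.9
[-5.44690117e-01  2.73080910e-01  2.26690907e+00 -1.29507022e+00
  3.12108599e-04 -2.76543654e-01]
```

Joint 5 is at its zero limit and joint 4 is at its lower limit, so the tool can't lean radially forward while this low. I'll swing the yaw to the left instead, where joint 4 has range.

```bash
python3 - <<'E'
from h import *
print(rel([471.8,-288.4,140],down(35,40)))
print(rel([471.8,-288.4,80],down(35,40)))
E
```

```text
(array([-0.0138,  0.0087, -0.0036]), array([-0.9196, -0.6996, -0.086 ]))
(array([ 0.0357,  0.0426, -0.0036]), array([-0.9196, -0.6996, -0.086 ]))
```

```bash
python3 -m crank '[[0,-0.002,0.001,0,-0.1,-0.08,-0.01],[0,-0.004,0.002,-0.001,-0.2,-0.155,-0.02],[0,-0.006,0.003,-0.001,-0.3,-0.23,-0.03],[0,-0.008,0.004,-0.002,-0.41,-0.31,-0.04],[0,-0.01,0.005,-0.002,-0.52,-0.39,-0.05],[0,-0.011,0.006,-0.003,-0.62,-0.47,-0.06],[0,-0.012,0.007,-0.003,-0.72,-0.55,-0.07],[0,-0.013,0.008,-0.003,-0.82,-0.62,-0.08],[0,-0.014,0.009,-0.004,-0.92,-0.7,-0.086],[0,-0.014,0.009,-0.004,-0.92,-0.7,-0.086],[0,-0.014,0.009,-0.004,-0.92,-0.7,-0.086]]'
python3 - <<'E'
from h import *
s=read_state();print(s['joint_pos'])
for h in (80,42,38):print(rel([471.8,-288.4,h],down(35,40)))
E
```

```text
t: 7.98
position: [494.3, -225.0, 120.0]
orientation: [-1.863, 0.89, 0.893]
force: [0.8, -0.3, -3.0]
width: 43.0
[-4.29781389e-01  2.71997855e-01  2.30194567e+00 -1.29513396e+00
  2.66124449e-04 -1.03746132e+00]
(array([ 0.037 ,  0.0582, -0.0371]), array([-0.1022, -0.5121, -0.3291]))
(array([ 0.069 ,  0.0729, -0.023 ]), array([-0.1022, -0.5121, -0.3291]))
(array([ 0.0724,  0.0745, -0.0215]), array([-0.1022, -0.5121, -0.3291]))
```

The wrist limit rules out this lean in the other direction too. There's plenty of time, so I'll put the pack back in the cradle and take it again with the tool leaned further back. Then it ends up near vertical when the pack is upright. First I leave the singular pose by going up and pointing the tool down.

```bash
python3 - <<'E'
from h import *
s=read_state();M=Rn.from_rotvec(s['orientation']).as_matrix();print(M.round(3))
psi=np.degrees(np.arctan2(-M[0,2],M[1,2])); print(psi)
print(rel([480,-225,220],down(psi,0)))
print(rel([480,-225,220],down(-30,0)))
E
```

```text
[[ 0.489 -0.842 -0.227]
 [-0.224 -0.373  0.9  ]
 [-0.843 -0.389 -0.371]]
14.180921995777712
(array([-0.0913, -0.0268, -0.0339]), array([ 0.0822, -0.3744,  0.4268]))
(array([-0.0913, -0.0268, -0.0339]), array([ 0.8319, -0.192 ,  0.5525]))
```

```bash
python3 -m crank '[[0,-0.03,-0.01,-0.012,0.09,-0.02,0.06],[0,-0.06,-0.018,-0.022,0.2,-0.045,0.13],[0,-0.091,-0.027,-0.034,0.3,-0.07,0.2],[0,-0.091,-0.027,-0.034,0.42,-0.1,0.28],[0,-0.091,-0.027,-0.034,0.54,-0.125,0.36],[0,-0.091,-0.027,-0.034,0.66,-0.15,0.44],[0,-0.091,-0.027,-0.034,0.76,-0.175,0.51],[0,-0.091,-0.027,-0.034,0.83,-0.192,0.55],[0,-0.091,-0.027,-0.034,0.83,-0.192,0.55],[0,-0.091,-0.027,-0.034,0.83,-0.192,0.55]]'
python3 - <<'E'
from h import *
s=read_state();print(s['joint_pos'],s['width'])
w=cam('wrist');save(w,'w2.png');P=cloud(w);M=Rn.from_rotvec(s['orientation']).as_matrix()
Q=(P-s['position'])@M
for v in range(206,390,16): print(v,Q[v,278:283].mean(0).round(1))
for z in (220,100,69.5): print(rel([484.9,283.5,z],down(-16.3,-15)))
E
```

```text
t: 9.22
position: [479.9, -224.9, 219.6]
orientation: [-0.82, 1.41, 0.817]
force: [0.3, -0.1, -2.5]
width: 42.7
[-4.40838370e-01  2.38358078e-01  1.86857128e+00 -3.45976361e-04
  1.03231286e+00 -1.49184635e+00] 42.72856749093185
206 [13.4 38.6  0.7]
222 [14.  30.6  0.7]
238 [ 7.6 25.4  0.7]
254 [-5.5 24.   0.7]
270 [-10.9  19.6   0.7]
286 [-15.5  15.2   0.7]
302 [-21.3  11.9   0.7]
318 [-25.1   7.6   0.7]
334 [-26.3   1.3   0.7]
350 [-30.5  -2.3   0.7]
366 [-34.8  -5.4   0.7]
382 [-38.5  -8.9   0.7]
(array([-0.0009,  0.2481,  0.4436]), array([-0.234 ,  0.0305,  0.263 ]))
(array([0.1191, 0.2483, 0.4436]), array([-0.234 ,  0.0305,  0.263 ]))
(array([0.1496, 0.2484, 0.4436]), array([-0.234 ,  0.0305,  0.263 ]))
```

```bash
python3 -m crank '[[0,0,0.025,0.045,-0.024,0.003,0.027],[0,0,0.05,0.09,-0.047,0.006,0.053],[0,0,0.075,0.135,-0.07,0.009,0.08],[0,0,0.1,0.18,-0.094,0.012,0.105],[0,0,0.125,0.225,-0.117,0.015,0.13],[0,0,0.15,0.27,-0.14,0.018,0.158],[0,0,0.175,0.315,-0.164,0.021,0.184],[0,0,0.2,0.36,-0.188,0.024,0.21],[0,0,0.225,0.405,-0.21,0.027,0.237],[0,-0.001,0.248,0.444,-0.234,0.03,0.263],[0,-0.001,0.248,0.444,-0.234,0.03,0.263],[0,-0.001,0.248,0.444,-0.234,0.03,0.263]]'
python3 - <<'E'
from h import *
s=read_state();print(s['joint_pos'],s['width'])
for z in (100,69.5): print(rel([484.9,283.5,z],down(-16.3,-15)))
E
```

```text
t: 10.78
position: [484.6, 283.4, 219.9]
orientation: [-0.838, 1.486, 1.193]
force: [-0.0, -0.1, -2.5]
width: 42.6
[ 0.42908477  0.38863655  1.67914657  0.17712794  1.27787554 -0.92715032] 42.62725056401771
(array([ 0.1158, -0.0312,  0.0002]), array([ 0.0012, -0.0004,  0.0006]))
(array([ 0.1453, -0.0391,  0.0002]), array([ 0.0012, -0.0004,  0.0006]))
```

```bash
python3 -m crank '[[0,0.04,-0.011,0,0,0,0],[0,0.08,-0.022,0,0,0,0],[0,0.116,-0.031,0,0,0,0],[0,0.135,-0.036,0,0,0,0],[0,0.145,-0.039,0,0,0,0],[0,0.145,-0.039,0,0,0,0],[0,0.145,-0.039,0,0,0,0],[1,0.145,-0.039,0,0,0,0],[1,0.145,-0.039,0,0,0,0],[1,0.145,-0.039,0,0,0,0],[1,0.11,-0.039,0,0,0,0],[1,0.08,-0.039,0,0,0,0]]'
python3 - <<'E'
from h import *
s=read_state();print(s['joint_pos'],s['width'],s['force'])
w=cam('wrist');save(w,'w2.png');P=cloud(w); a=cam('scene'); save(a,'s2.png',(290,140,400,220),5)
p=np.radians(-16.3); f=np.array([np.cos(p),np.sin(p),0]);g=np.array([-np.sin(p),np.cos(p),0])
ax=.8192*f+.5736*np.array([0,0,1]);n=-.5736*f+.8192*np.array([0,0,1])
F=np.array([456.1,292.4,46]); B=F+36*ax
D=P-F
A=D@ax;N=D@n;L=D@g
for v in range(100,300,10): print(v,(A[v,278:283].mean()).round(1),N[v,278:283].mean().round(1),L[v,280].round(1))
k=(N>8)&(N<25)&(A>22)&(A<50)&(abs(L)<40); print('lat',np.percentile(L[k],[1,99]))
Bo=B+45*np.array([0,0,1])
for T,l in ((B+70*(np.sin(np.radians(45))*f+[0,0,.707]),-45),(B,-45)): print(rel(T,down(-16.3,l)))
E
```

```text
t: 12.28
position: [501.1, 278.6, 133.4]
orientation: [-0.838, 1.487, 1.193]
force: [0.2, 0.4, 0.4]
width: 85.3
[ 0.41141067  0.50688448  1.71067668  0.18337512  1.13350864 -0.97157012] 85.33148471496835 [0.23161182 0.38445829 0.37630719]
100 -87.2 6.5 -0.0
110 -80.8 1.4 0.0
120 -33.2 35.3 0.0
130 -67.1 -8.0 0.0
140 -60.5 -12.9 0.1
150 -53.5 -17.6 0.1
160 -39.0 -13.2 0.1
170 -32.6 -18.2 0.1
180 6.2 21.0 0.1
190 10.4 15.7 0.1
200 22.8 22.9 0.1
210 30.2 23.3 0.1
220 36.8 22.7 0.1
230 43.6 22.9 0.1
240 49.7 22.2 0.1
250 54.3 18.4 0.1
260 60.7 19.2 0.1
270 66.4 18.5 0.1
280 72.2 18.6 0.1
290 77.8 18.8 0.1
lat [-20.50099135  19.8850854 ]
(array([ 0.0112, -0.0339, -0.0009]), array([0.0026, 0.0026, 0.5285]))
(array([ 0.0716,  0.0014, -0.001 ]), array([0.0026, 0.0026, 0.5285]))
```

The pack is seated again exactly as before (body from 20 to 52 mm along the axis, lateral error under 1 mm). I'll regrasp at a 45° lean.

```bash
python3 -m crank '[[1,-0.005,-0.035,0,0,0,0.13],[1,-0.005,-0.05,0,0,0,0.28],[1,0,-0.045,0,0,0,0.42],[1,0.011,-0.034,-0.001,0.002,0.002,0.528],[1,0.011,-0.034,-0.001,0.002,0.002,0.528],[1,0.03,-0.023,-0.001,0.002,0.002,0.528],[1,0.051,-0.011,-0.001,0.002,0.002,0.528],[1,0.071,0.001,-0.001,0.002,0.002,0.528],[1,0.071,0.001,-0.001,0.002,0.002,0.528],[0,0.071,0.001,-0.001,0.002,0.002,0.528],[0,0.071,0.001,-0.001,0.002,0.002,0.528],[0,0.071,0.001,-0.001,0.002,0.002,0.528]]' 60
python3 -m crank '[[0,0,0,0,0,0,0],[0,0,0,0,0,0,0]]'
python3 - <<'E'
from h import *
s=read_state();print(s['joint_pos'],s['width'],s['force'],s['position'])
M=Rn.from_rotvec(s['orientation']).as_matrix();print(M.round(3))
p=s['position']
print(rel(p+[0,0,130],M));print(rel(p+[0,0,130],down(-16.3,10)))
E
```

```text
t: 13.88
position: [485.9, 283.4, 68.1]
orientation: [-0.453, 1.764, 1.567]
force: [1.6, -3.7, 6.7]
width: 42.7
t: 14.12
position: [486.1, 283.1, 68.3]
orientation: [-0.454, 1.764, 1.567]
force: [-0.7, -1.9, 1.8]
width: 42.2
[ 0.29895901  0.82708015  1.49752681  0.4001789   1.51493044 -1.15771201] 42.23297135192735 [-0.7378472  -1.90267701  1.76932358] [486.07029273 283.13006019  68.26789276]
[[-0.677 -0.68   0.28 ]
 [ 0.198  0.198  0.96 ]
 [-0.709  0.706  0.001]]
(array([-0.0921,  0.0917,  0.0001]), array([-0.,  0.,  0.]))
(array([-0.0921,  0.0917,  0.0001]), array([ 7.000e-04,  7.000e-04, -9.577e-01]))
```

```bash
python3 -m crank '[[0,-0.01,0.01,0,0,0,0],[0,-0.035,0.035,0,0,0,0],[0,-0.065,0.065,0,0,0,0],[0,-0.092,0.092,0,0,0,-0.12],[0,-0.092,0.092,0,0,0,-0.28],[0,-0.092,0.092,0,0,0,-0.44],[0,-0.092,0.092,0,0,0,-0.6],[0,-0.092,0.092,0,0,0,-0.76],[0,-0.092,0.092,0,0,0,-0.92],[0,-0.092,0.092,0,0,0,-0.958],[0,-0.092,0.092,0,0,0,-0.958]]'
python3 - <<'E'
from h import *
s=read_state();print(s['joint_pos'],s['width'],s['force'],s['position'])
w=cam('wrist'); P=cloud(w); p=np.radians(-16.3); f=np.array([np.cos(p),np.sin(p)])
for v in range(180,390,12):
    Q=P[v,278:283].mean(0); print(v,(f@(Q[:2]-s['position'][:2])).round(1),(Q[2]-s['position'][2]).round(1))
for psi in (-31,-60):
  for z in (198,80): print(psi,rel([471.8,-288.4,z],down(psi,10)))
E
```

```text
t: 15.5
position: [484.8, 283.5, 199.1]
orientation: [-1.093, 1.219, 0.866]
force: [-0.6, -1.1, -1.4]
width: 42.5
[ 0.60360972  0.26185259  1.90210981 -0.1753791   0.87327038 -0.57804214] 42.53432584422656 [-0.6213306  -1.09385583 -1.43388452] [484.822373   283.50330301 199.13627275]
180 24.9 -186.3
192 38.3 -186.4
204 52.3 -186.7
216 -21.1 -35.5
228 -16.1 -31.8
240 -22.1 -12.2
252 -22.7 -2.4
264 -21.8 4.6
276 -21.6 11.6
288 -17.9 14.4
300 -18.1 20.9
312 -17.7 26.3
324 -18.1 32.0
336 -18.2 36.9
348 -17.7 41.1
360 -14.0 42.6
372 -8.0 42.6
384 -20.0 54.3
-31 (array([ 0.0257, -0.1448, -0.5528]), array([ 0.2531,  0.046 , -0.0006]))
-31 (array([ 0.1419, -0.1243, -0.5529]), array([ 0.2531,  0.046 , -0.0006]))
-60 (array([ 0.0257, -0.1448, -0.5528]), array([ 0.7516,  0.1338, -0.001 ]))
-60 (array([ 0.1419, -0.1243, -0.5529]), array([ 0.7516,  0.1338, -0.001 ]))
```

```bash
python3 -m crank '[[0,0.01,-0.012,-0.05,0.023,0.004,0],[0,0.02,-0.024,-0.1,0.046,0.008,0],[0,0.03,-0.036,-0.15,0.069,0.012,0],[0,0.04,-0.05,-0.2,0.092,0.017,0],[0,0.05,-0.06,-0.25,0.115,0.021,0],[0,0.06,-0.073,-0.3,0.138,0.025,0],[0,0.075,-0.085,-0.35,0.16,0.03,0],[0,0.09,-0.095,-0.4,0.184,0.034,0],[0,0.105,-0.105,-0.45,0.207,0.038,0],[0,0.12,-0.115,-0.5,0.23,0.042,0],[0,0.13,-0.12,-0.535,0.245,0.045,0],[0,0.142,-0.124,-0.553,0.253,0.046,0]]'
python3 -m crank '[[0,0,0,0,0,0,0],[0,0,0,0,0,0,0]]'
python3 - <<'E'
from h import *
s=read_state();print(s['joint_pos'],s['width'],s['force'],s['position'])
for z in (80,45,41,39.5): print(rel([471.8,-288.4,z],down(-31,10)))
w=cam('wrist'); P=cloud(w); p=np.radians(-31); f=np.array([np.cos(p),np.sin(p)])
for v in range(228,370,12):
    Q=P[v,278:283].mean(0); print(v,(f@(Q[:2]-s['position'][:2])).round(1),(Q[2]-s['position'][2]).round(1))
E
```

```text
t: 17.05
position: [471.5, -291.0, 79.6]
orientation: [-0.909, 1.328, 0.666]
force: [0.3, -0.3, -2.1]
width: 42.6
t: 17.3
position: [471.5, -290.4, 79.6]
orientation: [-0.909, 1.329, 0.666]
force: [0.3, 0.0, -2.3]
width: 42.6
[-0.55647453  0.40893126  2.03664351  0.00573902  0.52267068 -1.58754633] 42.64558957171194 [ 0.26206367  0.0031574  -2.28776555] [ 471.49453806 -290.43410035   79.57626276]
(array([-0.0006,  0.0007,  0.0019]), array([-0.0034,  0.0002, -0.0012]))
(array([0.0339, 0.0067, 0.0019]), array([-0.0034,  0.0002, -0.0012]))
(array([0.0379, 0.0074, 0.0019]), array([-0.0034,  0.0002, -0.0012]))
(array([0.0393, 0.0077, 0.0019]), array([-0.0034,  0.0002, -0.0012]))
228 -16.3 -31.7
240 -22.5 -11.7
252 -22.4 -2.8
264 -21.9 4.7
276 -22.5 12.7
288 -18.0 14.5
300 -17.8 20.6
312 -18.5 27.1
324 -18.0 31.9
336 -18.1 36.9
348 -17.9 41.3
360 -13.7 42.4
```

```bash
python3 -m crank '[[0,0.017,0.003,0.001,0,0,0],[0,0.034,0.006,0.002,0,0,0],[0,0.038,0.007,0.002,0,0,0],[0,0.039,0.0075,0.002,0,0,0],[0,0.039,0.0075,0.002,0,0,0]]'
python3 - <<'E'
from h import *
s=read_state();print(s['force'],s['position'])
E
```

```text
t: 17.98
position: [472.1, -287.0, 41.3]
orientation: [-0.91, 1.328, 0.668]
force: [-7.6, 8.2, 25.3]
width: 42.8
[-7.5563974   8.15036893 25.31684239] [ 472.14501407 -286.98229181   41.29235716]
```

In contact (25 N up), so I release it and back off along the tool.

```bash
python3 -m crank '[[0,-0.001,0,0,0,0,0],[1,-0.001,0,0,0,0,0],[1,-0.001,0,0,0,0,0],[1,-0.001,0,0,0,0,0],[1,-0.03,0,0,0,0,0],[1,-0.07,0,0,0,0,0],[1,-0.11,0,0,0,0,0],[1,-0.15,0,0,0,0,0],[1,-0.15,0,0,0,0,0],[1,-0.15,0,0,0,0,0]]'
python3 - <<'E'
from h import *
s=read_state();print(s['force'],s['position'],s['joint_pos'])
w=cam('wrist'); P=cloud(w); save(w,'w3.png')
k=(P[...,2]>77)&(P[...,2]<90)&(np.hypot(P[...,0]-471.8,P[...,1]+288.4)<60); Q=P[k]
R=cv2.minAreaRect(Q[:,:2].astype(np.float32)); print('wing top',R,np.median(Q[:,2]),k.sum())
k=(P[...,2]>52)&(P[...,2]<60)&(np.hypot(P[...,0]-471.8,P[...,1]+288.4)<60); print('body',cv2.minEnclosingCircle(P[k][:,:2].astype(np.float32)),k.sum())
E
```

```text
t: 19.23
position: [449.6, -273.6, 188.6]
orientation: [-0.91, 1.328, 0.668]
force: [-0.5, -0.3, -0.2]
width: 85.5
[-0.4543458  -0.25607481 -0.23127703] [ 449.62088959 -273.62710502  188.55135183] [-0.55107186  0.195928    2.0196211   0.00362168  0.75271689 -1.58138604]
wing top ((471.26995849609375, -285.1361999511719), (23.895750045776367, 36.165828704833984), 61.486263275146484) 83.5131903166639 1262
body ((471.3263854980469, -284.9611511230469), 22.071075439453125) 758
```

View pics/w3.png

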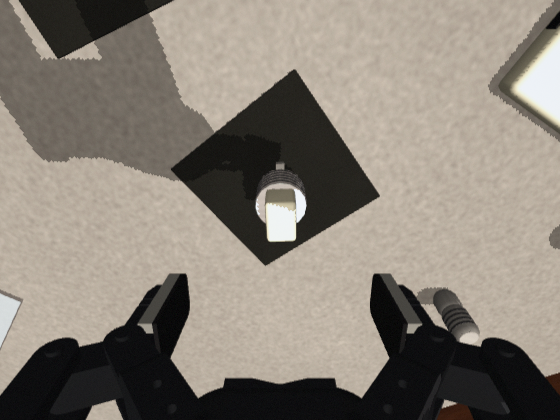

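The pack stands upright and free on the mat at (471,-285): wing at (280,215), top at 83.5 mm against 83 expected. Now I take the wing from above.

```bash
python3 - <<'E'
from h import *
for z in (180,110,78): print(rel([471.3,-285.1,z],down(-28.5,0)))
E
```

```text
(array([ 0.0121, -0.0231,  0.0013]), array([-0.0453, -0.0028,  0.1721]))
(array([ 0.081 , -0.0111,  0.0013]), array([-0.0453, -0.0028,  0.1721]))
(array([ 0.1126, -0.0056,  0.0012]), array([-0.0453, -0.0028,  0.1721]))
```

```bash
python3 -m crank '[[1,0.012,-0.023,0.001,-0.045,-0.003,0.17],[1,0.045,-0.017,0.001,-0.045,-0.003,0.172],[1,0.081,-0.011,0.001,-0.045,-0.003,0.172],[1,0.1,-0.008,0.001,-0.045,-0.003,0.172],[1,0.113,-0.006,0.001,-0.045,-0.003,0.172],[1,0.113,-0.006,0.001,-0.045,-0.003,0.172],[0,0.113,-0.006,0.001,-0.045,-0.003,0.172],[0,0.113,-0.006,0.001,-0.045,-0.003,0.172],[0,0.113,-0.006,0.001,-0.045,-0.003,0.172],[0,0.113,-0.006,0.001,-0.045,-0.003,0.172],[0,0.113,-0.006,0.001,-0.045,-0.003,0.172],[0,0.113,-0.006,0.001,-0.045,-0.003,0.172]]' 80
python3 - <<'E'
from h import *
s=read_state();print(s['force'],s['moment'],s['position'],s['width'],s['joint_pos'])
for z in (178,): print(rel([471.3,-285.1,z],down(-28.5,0)))
E
```

```text
t: 20.78
position: [472.1, -285.9, 78.5]
orientation: [-0.836, 1.404, 0.834]
force: [-0.3, 0.4, 5.0]
width: 22.1
[-0.32659172  0.36891556  5.03805995] [0.10123712 0.08639095 0.02230405] [ 472.10275253 -285.8791571    78.49486335] 22.071540569376552 [-5.47345791e-01  4.64841328e-01  1.92023995e+00  3.52580691e-04
  7.54955506e-01 -1.62055710e+00]
(array([-0.0995,  0.0009,  0.0003]), array([-0.0004,  0.0002,  0.0016]))
```

```bash
python3 - <<'E'
from h import *
print(rel([472,-286,200],down(-28.5)),rel([575,-95,200],down(-60,0)))
E
```

```text
(array([-1.215e-01, -2.000e-04, -1.000e-04]), array([-0.0004,  0.0002,  0.0016])) (array([-0.1215,  0.0006,  0.2169]), array([0.5494, 0.0006, 0.0015]))
```

```bash
python3 -m crank '[[0,-0.03,0,0,0,0,0],[0,-0.07,0,0,0,0,0],[0,-0.11,0,0.02,0.08,0,0],[0,-0.121,0,0.06,0.18,0,0],[0,-0.121,0,0.1,0.28,0,0],[0,-0.121,0,0.14,0.38,0,0],[0,-0.121,0,0.18,0.47,0,0],[0,-0.121,0,0.217,0.549,0,0],[0,-0.121,0,0.217,0.549,0,0],[0,-0.121,0,0.217,0.549,0,0]]' 100
python3 - <<'E'
from h import *
s=read_state();print(s['force'],s['position'],s['width'],s['joint_pos'])
w=cam('wrist'); P=cloud(w); np.savez('w4.npz',**w)
c=proj(w,[516,7.5,50]).astype(int);print(c)
u0,v0=max(0,c[0]-60),max(0,c[1]-60); A=w['pixels'][v0:v0+120,u0:u0+120]; A=cv2.resize(A,(480,480),interpolation=cv2.INTER_CUBIC)
B=w['pixels'][:,160:400]; B=cv2.resize(B,None,fx=480/420,fy=480/420)
cv2.imwrite('pics/w4.png',np.hstack([A,B])[:,:,::-1]);print(u0,v0)
k=(P[...,2]>46)&(P[...,2]<54)&(np.hypot(P[...,0]-516,P[...,1]-7.5)<50); Q=P[k]
print('collar',cv2.minEnclosingCircle(Q[:,:2].astype(np.float32)),np.median(Q[:,2]),k.sum())
k=(P[...,2]>20)&(P[...,2]<30)&(np.hypot(P[...,0]-516,P[...,1]-7.5)<100); print('base',cv2.minAreaRect(P[k][:,:2].astype(np.float32)))
# tool-frame profile of pack
M=Rn.from_rotvec(s['orientation']).as_matrix(); T=(P-s['position'])@M
k=(T[...,0]>-30)&(T[...,0]<100)&(abs(T[...,2])<30)&(abs(T[...,1])<40)
for a in range(-15,80,5):
    q=T[k&(T[...,0]>=a)&(T[...,0]<a+5)]
    if len(q)>10: print(a,len(q),'ymax',np.percentile(q[:,1],98).round(1),'z',np.percentile(q[:,2],[2,98]).round(1))
E
```

```text
t: 22.02
position: [575.0, -95.3, 199.3]
orientation: [-0.412, 1.531, 0.411]
force: [-0.6, -0.3, -1.9]
width: 22.1
[-0.60710027 -0.25052008 -1.91451705] [575.00673723 -95.30061977 199.27810113] 22.0789473793866 [-1.66418247e-01  3.41528749e-01  1.77434846e+00 -8.43824250e-04
  1.02497544e+00 -6.91340397e-01]
[279  52]
219 0
collar ((515.2720947265625, 6.409818649291992), 33.052547454833984) 50.7135687521577 4198
base ((520.3470458984375, -3.4553375244140625), (131.16322326660156, 107.87126159667969), 30.12956428527832)
-15 498 ymax 12.1 z [-23.7  24.3]
-10 2408 ymax 16.0 z [-21.2  21.7]
-5 2133 ymax 18.5 z [-21.3  22. ]
0 569 ymax 18.8 z [-23.4  24.2]
5 477 ymax 18.7 z [-23.   23.9]
10 370 ymax 18.8 z [-21.   21.6]
15 202 ymax 18.8 z [-11.2  12.2]
20 924 ymax 21.8 z [-20.   20.6]
25 343 ymax 22.6 z [-21.1  21.8]
30 267 ymax 22.6 z [-19.1  20.2]
35 238 ymax 22.6 z [-19.3  19.3]
40 204 ymax 22.5 z [-19.5  19.7]
45 190 ymax 22.6 z [-19.5  19.4]
50 83 ymax 22.4 z [-17.9  20.6]
65 88 ymax 21.4 z [-3.2  3.9]
70 32 ymax 21.8 z [-3.2  3.9]
```

View pics/w4.png

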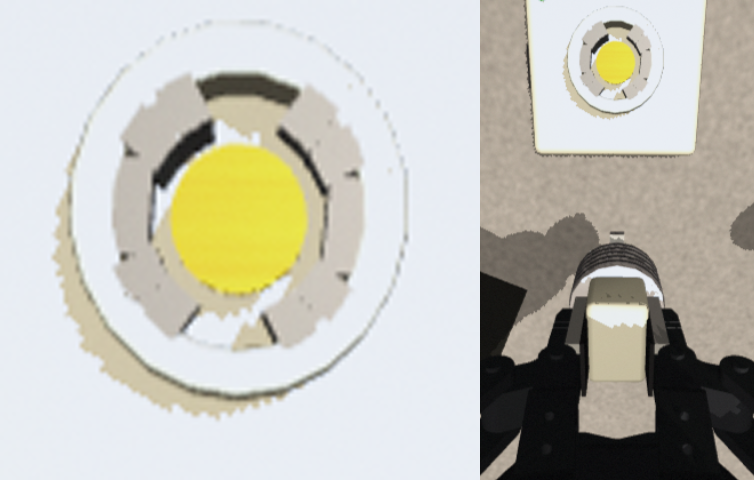

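The crop shows the collar with slots at the top (between corners (196,76) and (300,92)) and bottom (between (183,332) and (277,342)). The grey lip segments are at the left and right. I'll cast those corners onto the lip plane.

```bash
python3 - <<'E'
from h import *
z=np.load('w4.npz'); w={k:z[k] for k in z.files}; P=cloud(w)
for (x,y) in ((150,150),(335,150),(335,260),(135,230),(245,88),(230,330),(240,220),(100,200)):
    print((x,y),P[int(y/4),219+int(x/4)].round(1),w['pixels'][int(y/4),219+int(x/4)])
c=lambda x,y:ray(w,219+x/4-.4,y/4-.4,50)[:2]
ul,ur,ll,lr=c(196,76),c(300,92),c(183,332),c(277,342)
il,ir,jl,jr=c(212,125),c(280,130),c(200,308),c(262,315)
print(ul,ur,ll,lr,'widths',np.linalg.norm(ul-ur),np.linalg.norm(ll-lr),np.linalg.norm(il-ir),np.linalg.norm(jl-jr))
for a,b in (((ul+ur)/2,(ll+lr)/2),((il+ir)/2,(jl+jr)/2)):
    d=b-a; print('dir',np.degrees(np.arctan2(d[1],d[0])),np.linalg.norm(d),(a+b)/2)
for a,b in((il,ul),(ir,ur),(jl,ll),(jr,lr),(ul,ll),(ur,lr)): d=b-a; print(np.degrees(np.arctan2(d[1],d[0])),np.linalg.norm(d))
# grey lip points angles
rel_=P[...,:2]-[515.3,6.6]; rr=np.hypot(*np.moveaxis(rel_,-1,0)); px=w['pixels'].astype(int)
th=np.degrees(np.arctan2(rel_[...,1],rel_[...,0]))
k=(rr>18)&(rr<20.5)
for a in range(-180,180,8):
    m=k&(th>=a)&(th<a+8)
    if m.sum(): print(a,m.sum(),'z',np.percentile(P[m][:,2],[5,50,95]).round(1),px[m].mean(0).round())
E
```

```text
(150, 150) [495.1   7.6  50.5] [197 191 181]
(335, 150) [525.3  25.1  50.8] [205 199 190]
(335, 260) [535.5   8.5  50.1] [206 199 191]
(135, 230) [499.   -6.1  50.4] [194 188 180]
(245, 88) [504.2  28.2  34.1] [69 65 54]
(230, 330) [523.3 -11.5  25.5] [233 238 243]
(240, 220) [516.    6.3  43.9] [233 225  71]
(100, 200) [491.5  -5.   51.5] [233 237 243]
[496.62519534  22.75104574] [514.82564467  30.26196221] [516.3033012  -17.38663196] [533.3989911   -9.60977937] widths 19.689342857836593 18.781428307189437 12.909625105991521 12.319768703907844
dir -64.44814928734108 44.34151772190488 [515.28828308   6.50414916]
dir -65.08655238210902 32.40215909527421 [515.84949568   5.36114136]
139.93587222749872 8.646505599801834
89.85479048262239 7.338490521854595
-97.72046823327172 5.584504343772775
-28.72923142560655 5.820676438051355
-63.88289519127311 44.701912949943335
-65.02261014080622 43.98550868292178
-180 18 z [26.1 50.6 51.8] [177. 173. 167.]
-172 14 z [26.4 50.3 51.1] [200. 195. 189.]
-164 14 z [26.2 50.4 51.6] [189. 185. 179.]
-156 17 z [25.7 50.2 51.3] [195. 191. 186.]
-148 14 z [26
[... 1038 characters left out ...]
.6] [192. 185. 176.]
52 13 z [49.8 50.4 51.9] [208. 201. 192.]
60 15 z [42.5 50.8 51.9] [204. 198. 188.]
68 18 z [25.7 50.9 51.6] [196. 191. 180.]
76 15 z [25.3 50.5 51.4] [194. 188. 176.]
84 16 z [25.  50.9 51.9] [199. 193. 181.]
92 9 z [25.1 26.4 51.2] [195. 187. 163.]
100 12 z [24.6 26.1 26.8] [206. 197. 169.]
108 10 z [24.8 25.3 26.7] [210. 204. 182.]
116 14 z [24.5 25.9 26.7] [209. 202. 179.]
124 11 z [24.9 26.1 27.1] [223. 223. 219.]
132 8 z [25.3 49.9 50.6] [205. 202. 196.]
140 15 z [50.  50.9 51.9] [198. 193. 183.]
148 11 z [49.9 51.1 51.9] [198. 192. 183.]
156 14 z [50.1 50.8 51.9] [197. 192. 183.]
164 15 z [49.9 50.7 51.2] [196. 191. 182.]
172 12 z [50.4 51.  51.9] [197. 191. 182.]
```

The slots lie at yaw −65° (centred at −65° and 113.5°), the collar centre is (515.5, 6.2) and the lip is at 50.6 mm. The pack axis sits 0.6 mm along tool +y, and the foot is 75.5 mm below the TCP.

```bash
python3 - <<'E'
from h import *
print(rel([515.8,5.7,199],down(-65)),rel([515.8,5.7,140],down(-65)))
E
```

```text
(array([ 0.0002,  0.1174, -0.0004]), array([0.0881, 0.0003, 0.001 ])) (array([ 0.0592,  0.1174, -0.0004]), array([0.0881, 0.0003, 0.001 ]))
```

```bash
python3 -m crank '[[0,0,0.04,0,0.03,0,0],[0,0,0.08,0,0.06,0,0.001],[0,0,0.11,0,0.088,0,0.001],[0,0.02,0.117,0,0.088,0,0.001],[0,0.045,0.117,0,0.088,0,0.001],[0,0.059,0.117,0,0.088,0,0.001],[0,0.059,0.117,0,0.088,0,0.001],[0,0.059,0.117,0,0.088,0,0.001]]'
python3 - <<'E'
from h import *
s=read_state();print(s['force'],s['position'],s['joint_pos'])
for z in (127,120,118): print(rel([515.8,5.7,z],down(-65)))
a=cam('scene'); c=proj(a,[516,6,70]).astype(int); save(a,'s5.png',(c[0]-50,c[1]-50,c[0]+50,c[1]+50),5)
E
```

```text
t: 23.08
position: [516.9, 5.2, 140.8]
orientation: [-0.342, 1.543, 0.342]
force: [0.3, 0.6, -2.1]
width: 22.2
[ 0.32654514  0.60326599 -2.0644905 ] [516.89224874   5.15987007 140.82745549] [ 7.04275509e-03  3.24763219e-01  1.95993312e+00  7.94782729e-05
  8.55814766e-01 -4.28982429e-01]
(array([ 0.0138,  0.001 , -0.0008]), array([-0.0004,  0.001 ,  0.0004]))
(array([ 0.0208,  0.001 , -0.0008]), array([-0.0004,  0.001 ,  0.0004]))
(array([ 0.0228,  0.001 , -0.0008]), array([-0.0004,  0.001 ,  0.0004]))
```

View pics/s5.png

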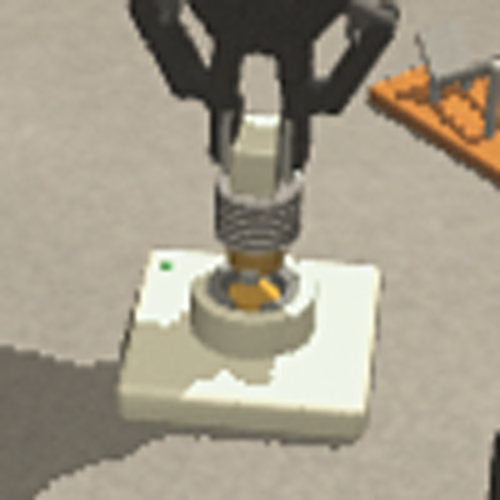

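The pack is held upright with its spigot at (255,265), above the collar at (252,295). Now I go down, watching the force.

```bash
python3 -m crank '[[0,0.008,0.001,-0.001,0,0.001,0],[0,0.014,0.001,-0.001,0,0.001,0],[0,0.018,0.001,-0.001,0,0.001,0],[0,0.02,0.001,-0.001,0,0.001,0],[0,0.022,0.001,-0.001,0,0.001,0],[0,0.022,0.001,-0.001,0,0.001,0]]'
python3 - <<'E'
from h import *
s=read_state();print(s['force'],s['moment'],s['position'])
for z in (112,107,106): print(rel([515.8,5.7,z],down(-65)))
E
```

```text
t: 23.88
position: [515.7, 5.8, 118.9]
orientation: [-0.342, 1.543, 0.342]
force: [-0.9, -0.7, -2.1]
width: 22.4
[-0.87338677 -0.71311301 -2.06069827] [ 0.01947211 -0.0011349  -0.02306698] [515.71647858   5.76018958 118.91573316]
(array([ 0.0069, -0.0001,  0.    ]), array([-0.0002,  0.0003,  0.0005]))
(array([ 0.0119, -0.0001,  0.    ]), array([-0.0002,  0.0003,  0.0005]))
(array([ 0.0129, -0.0001,  0.    ]), array([-0.0002,  0.0003,  0.0005]))
```

The foot is at about 43 mm with no lip contact, so the lugs are in the slots. Pressing down.

```bash
python3 -m crank '[[0,0.003,0,0,0,0,0],[0,0.006,0,0,0,0,0],[0,0.009,0,0,0,0,0],[0,0.011,0,0,0,0,0],[0,0.0125,0,0,0,0,0],[0,0.0125,0,0,0,0,0]]'
python3 - <<'E'
from h import *
s=read_state();print(s['force'],s['moment'],s['position'],rel([515.8,5.7,106],down(-65)))
E
```

```text
t: 24.62
position: [516.0, 5.7, 106.7]
orientation: [-0.342, 1.543, 0.342]
force: [-1.8, 0.1, 7.4]
width: 22.2
[-1.76529742  0.11354128  7.42091687] [-0.02931872  0.34159418 -0.00241658] [516.02020762   5.73024407 106.71469433] (array([ 0.0007,  0.0001, -0.0002]), array([-0.0002,  0.0008,  0.0008]))
```

```bash
python3 -m crank '[[0,0.0008,0,0,0,0,0],[0,0.0009,0,0,0,0,0],[0,0.0009,0,0,0.1,0,0],[0,0.0009,0,0,0.2,0,0],[0,0.0009,0,0,0.3,0,0],[0,0.0009,0,0,0.4,0,0],[0,0.0009,0,0,0.4,0,0]]'
python3 - <<'E'
from h import *
s=read_state();print(s['force'],s['moment'],s['position'],s['joint_pos'][5],rel([515.8,5.7,106],down(-65)))
E
```

```text
t: 25.5
position: [516.8, 5.7, 106.4]
orientation: [-0.028, 1.568, 0.027]
force: [-0.3, 0.2, 6.9]
width: 22.6
[-0.34855227  0.2046438   6.88497797] [-0.10642765  0.18517761 -0.10377653] [516.84862635   5.70347274 106.4137682 ] -0.02584412648100033 (array([ 0.0004,  0.    , -0.001 ]), array([-0.4016,  0.0026,  0.0011]))
```

Turned 23° with almost no moment, so the lugs are under the lip. Continuing to the stop.

```bash
python3 -m crank '[[0,0.0004,0,-0.0005,0.12,0,0],[0,0.0004,0,-0.0005,0.25,0,0],[0,0.0004,0,-0.0005,0.38,0,0],[0,0.0004,0,-0.0005,0.5,0,0],[0,0.0004,0,-0.0005,0.63,0,0],[0,0.0004,0,-0.0005,0.76,0,0],[0,0.0004,0,-0.0005,0.89,0,0],[0,0.0004,0,-0.0005,1.02,0,0],[0,0.0004,0,-0.0005,1.1,0,0],[0,0.0004,0,-0.0005,1.1,0,0]]'
python3 - <<'E'
from h import *
s=read_state();print(s['force'],s['moment'],s['position'],s['joint_pos'][5],rel([515.8,5.7,106],down(-155)))
E
```

```text
t: 26.75
position: [517.2, 5.6, 106.6]
orientation: [0.831, 1.402, -0.828]
force: [0.8, 0.3, 7.2]
width: 22.3
[0.84257568 0.28337166 7.20141157] [-0.14768537  0.17644814 -0.0206563 ] [517.23208344   5.59139642 106.63093671] 1.0752897973996622 (array([ 0.0006, -0.0012, -0.0008]), array([ 0.068 ,  0.0026, -0.0039]))
```

```bash
python3 -m crank '[[0,0.0004,0,0,0.04,0,0],[0,0.0004,0,0,0.08,0,0],[0,0.0004,0,0,0.08,0,0]]'
python3 -c "
from h import *
s=read_state();print(s['moment'],s['force'],rel([515.8,5.7,106],down(-155)))"
python3 -m crank '[[0,0,0,0,0.04,0,0],[0,0,0,0,0.08,0,0],[0,0,0,0,0.08,0,0]]'
python3 -c "
from h import *
s=read_state();print(s['moment'],s['force'],rel([515.8,5.7,106],down(-155)))"
```

```text
t: 27.12
position: [517.4, 5.7, 106.6]
orientation: [0.893, 1.376, -0.889]
force: [-3.0, -0.4, 7.8]
width: 22.0
[0.06132373 0.43114794 0.01100935] [-3.00089754 -0.37514089  7.81594045] (array([ 0.0006, -0.0014, -0.0007]), array([-0.0126,  0.0024, -0.0042]))
t: 27.5
position: [517.4, 5.8, 106.9]
orientation: [0.954, 1.348, -0.95]
force: [-1.6, 0.7, 7.5]
width: 21.8
[ 0.11539932  0.51824885 -0.04138987] [-1.60684579  0.69156484  7.53147157] (array([ 0.0009, -0.0015, -0.0005]), array([-0.0931,  0.0022, -0.0044]))
```

No clear stop yet at 95°. Before going further I check whether the charger has turned.

```bash
python3 - <<'E'
from h import *
w=cam('wrist');P=cloud(w);s=read_state();save(w,'w6.png',(130,0,430,420),1.4)
for nm,h0,h1 in (('base',20,30),('wing',111-3,111+4)):
    k=(P[...,2]>h0)&(P[...,2]<h1)&(np.hypot(P[...,0]-516,P[...,1]-7.5)<100); print(nm,cv2.minAreaRect(P[k][:,:2].astype(np.float32)),k.sum())
b=cam('top');Pb=cloud(b)
k=(Pb[...,2]>20)&(Pb[...,2]<31)&(np.hypot(Pb[...,0]-516,Pb[...,1]-7.5)<110); print('top base',cv2.minAreaRect(Pb[k][:,:2].astype(np.float32)))
z=np.load('c0.npz'); b0={k[:-1]:z[k] for k in z.files if k[-1]=='t'};Pb=cloud(b0)
k=(Pb[...,2]>20)&(Pb[...,2]<31)&(np.hypot(Pb[...,0]-516,Pb[...,1]-7.5)<110); print('top base0',cv2.minAreaRect(Pb[k][:,:2].astype(np.float32)))
E
```

```text
base ((516.143310546875, 6.469459533691406), (128.82403564453125, 129.75778198242188), 29.622150421142578) 19637
wing ((520.2158813476562, 5.053474426269531), (40.081974029541016, 42.40922164916992), 55.86589050292969) 4204
top base ((517.72607421875, 5.623481750488281), (142.37008666992188, 38.78117752075195), 89.15699768066406)
top base0 ((515.9931640625, 6.6362457275390625), (131.18881225585938, 129.81051635742188), 29.62139320373535)
```

View pics/w6.png

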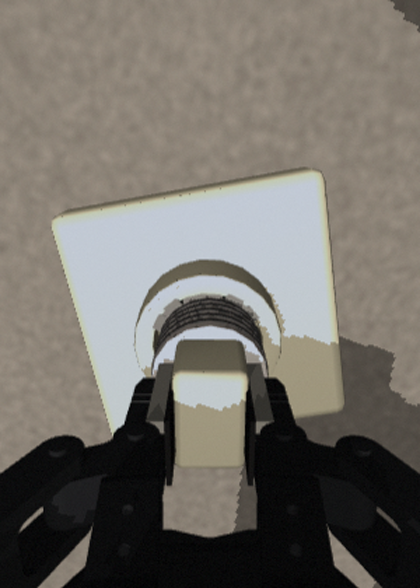

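The charger is unmoved (29.62° both times) and the pack is still square in the jaws. I continue in small turns to feel the stop.

```bash
python3 -m crank '[[0,0.0004,0,0,0.03,0,0],[0,0.0004,0,0,0.05,0,0],[0,0.0004,0,0,0.05,0,0]]'
python3 -c "
from h import *
s=read_state();print(s['moment'],s['force'],rel([515.8,5.7,106],down(-155)))"
```

```text
t: 27.98
position: [517.4, 6.1, 106.9]
orientation: [0.992, 1.33, -0.987]
force: [-2.4, 1.8, 7.7]
width: 22.0
[0.41848206 0.53769    0.09796976] [-2.4259219   1.78140942  7.74916399] (array([ 0.0008, -0.0017, -0.0001]), array([-0.1429,  0.0016, -0.0047]))
```

```bash
python3 -m crank '[[0,0.0004,0,0,0.03,0,0],[0,0.0004,0,0,0.04,0,0],[0,0.0004,0,0,0.04,0,0]]'
python3 -c "
from h import *
s=read_state();print(s['moment'],s['force'],rel([515.8,5.7,106],down(-155)))
w=cam('wrist');P=cloud(w)
k=(P[...,2]>20)&(P[...,2]<30)&(np.hypot(P[...,0]-516,P[...,1]-7.5)<100); print(cv2.minAreaRect(P[k][:,:2].astype(np.float32)))
"
```

```text
t: 28.35
position: [517.7, 6.2, 106.9]
orientation: [1.023, 1.314, -1.017]
force: [-1.1, 1.4, 7.4]
width: 22.4
[0.2073032  0.42485785 0.17602505] [-1.09252511  1.39727036  7.35484497] (array([ 0.0009, -0.002 , -0.    ]), array([-0.1828,  0.0017, -0.0053]))
((516.5160522460938, 6.5167236328125), (128.71871948242188, 129.63970947265625), 28.26860809326172)
```

The stop is felt: the moment rises and the charger itself just began to turn, by 1.4° (about 1.5 mm at its edge). I ease back 2–3° and let the pack rise.

```bash
python3 -m crank '[[0,0,0,0,-0.03,0,0],[0,0,0,0,-0.045,0,0],[0,-0.001,0,0,-0.045,0,0],[0,-0.002,0,0,-0.045,0,0],[0,-0.003,0,0,-0.045,0,0],[0,-0.004,0,0,-0.045,0,0],[0,-0.004,0,0,-0.045,0,0]]'
python3 -c "
from h import *
s=read_state();print(s['moment'],s['force'],s['position'],rel([515.8,5.7,106],down(-155)))"
```

```text
t: 29.28
position: [517.1, 6.2, 110.1]
orientation: [0.988, 1.332, -0.984]
force: [-0.1, -0.3, -7.9]
width: 22.2
[ 0.00966929 -0.06971989  0.02894314] [-0.05677284 -0.25013933 -7.88712168] [517.06724881   6.15080098 110.13803355] (array([ 0.0041, -0.0014,  0.0001]), array([-0.1376,  0.0013, -0.0039]))
```

The upward pull is resisted (−7.9 N against −2.1 N of free weight), so the lugs are caught. Releasing and retreating.

```bash
python3 -m crank '[[0,0.0006,0,0,0,0,0],[1,0.0006,0,0,0,0,0],[1,0.0006,0,0,0,0,0],[1,0.0006,0,0,0,0,0],[1,-0.03,0,0,0,0,0],[1,-0.07,0,0,0,0,0],[1,-0.11,-0.02,0,0,0,0],[1,-0.15,-0.04,0,0,0,0],[1,-0.15,-0.04,0,0,0,0],[1,-0.15,-0.04,0,0,0,0],[1,-0.15,-0.04,0,0,0,0]]'
python3 - <<'E'
from h import *
s=read_state();print(s['force'],s['position'])
w=cam('wrist');P=cloud(w);save(w,'w7.png')
def rect(n,h0,h1,r):
    k=(P[...,2]>h0)&(P[...,2]<h1)&(np.hypot(P[...,0]-516,P[...,1]-6.5)<r); print(n,np.median(P[k][:,2]).round(1),cv2.minAreaRect(P[k][:,:2].astype(np.float32)),k.sum())
rect('base',20,30,100);rect('wing',108,120,40);rect('body',80,92,40);rect('collar',46,54,40)
E
```

```text
t: 30.65
position: [477.9, -5.5, 258.8]
orientation: [0.987, 1.334, -0.985]
force: [0.2, 0.2, 0.8]
width: 85.3
[0.1588471  0.18882796 0.7822887 ] [477.91904223  -5.51675434 258.75967825]
base 25.7 ((515.64453125, 6.0863037109375), (129.70899963378906, 129.85105895996094), 28.33645248413086) 10388
wing 114.7 ((517.8065795898438, 6.498623847961426), (36.105926513671875, 23.665361404418945), 16.338708877563477) 1215
body 86.9 ((520.423583984375, 7.45295524597168), (38.330841064453125, 44.09190368652344), 15.513360977172852) 664
collar 50.7 ((515.740478515625, 6.289222717285156), (65.08132934570312, 65.02059173583984), 87.4843978881836) 1252
```

View pics/w7.png

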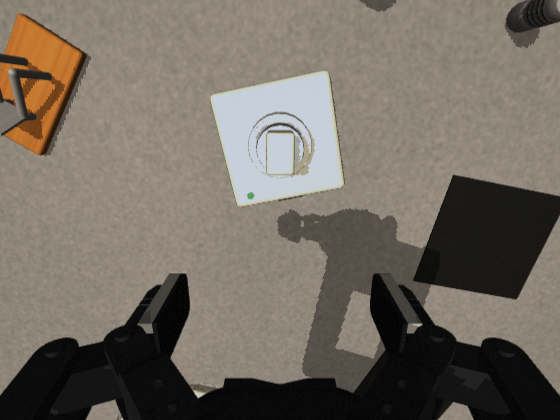

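The final view shows the pack in the collar with its wing at (280,153). The wing top is 64.0 mm above the collar top, which puts the foot at 34.0 mm, the locked height. The charger is flat and turned only 1.3°.

```bash
python3 -c "
from station import r
print(r.job_done())"
```

```text
the job is handed in; nothing more can be done
None
```

The pack stood free on the far mat, then was locked in the charger, and I handed the job in at about 31 s. My own checks say it is locked, though `r.job_done()` gave no verdict.

**What I did:** I took the pack from the cradle by its body and stood it upright on the far mat at (471, −285). I then retook it by the wing and entered the slots at yaw −65°. I pressed it down and turned it clockwise to the stop, eased back, let it rise, released it and retreated.

**What the last checks showed:**
- **Locked:** the foot is at about 34.0 mm, the locked height. Lifting it by the wing was resisted (−7.9 N against −2.1 N of free weight), and it stayed put after release.
- **On the mat:** the wing top was at 83.5 mm against 83 expected, with the wing and body centres coinciding, so it stood upright.
- **Centring:** the wing top is about 2 mm off the collar centre. That is within limits, but I could not see the foot itself.

**What went wrong or disagreed:**
- **First grip:** it could not stand the pack on the mat because of wrist joint limits, so I put the pack back in the cradle and regripped it with more lean.
- **Turn angle:** the stop came at about 98–100°, later than the expected 90°. My slot angle or the play must have been a few degrees off.
- **Charger:** it turned about 1.3° (roughly 1.5 mm at its edge) as the lugs met the stop, well under the 25 mm limit.
- **Bystanders:** I did not measure the two inks and the spare grip again at the end. No move was planned near them.

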